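# Close the tongs and the nutcracker and put them away in their case

## Task

Put the pot tongs and the nutcracker away in the open steel utensil case: fold each one fully closed and lay it flat on the floor of the compartment that suits its length, the tongs in the long compartment and the nutcracker in the shorter one beside it. The tongs' arms stand around a small filled tin, so take the tongs clear of it and put them down somewhere free to close them; do not shift or tip the tin, and leave everything else where it stands.

Things in the scene. Friction and masses are not known exactly. Their poses are not given: they have to be found in the camera images.
- tongs: Steel pot tongs (pakkad), flat and scissor-like, lying on the stool, 0.18 kg. Origin on the pivot axis at the underside, z up. Fixed arm along +x: x 14 to 150, y +1 to +13 mm, 16 mm tall; its jaw runs to x = -45 mm, y -13 to -1 mm. The other arm mirrors it about the x axis and turns on the pivot. Closed: 195 mm long, 26 mm wide. At the start the tin stands between its arms.
- tongs_head (a point): Top centre of the square steel head on the tongs' pivot, 40 mm above the underside: 24 x 24 mm, sides parallel to the x and y of body tongs, rising 24 mm above the 16 mm tall arms. The open tool can be lifted by it.
- tongs_tip (a point): Free end of the tongs' fixed arm, at the underside: x = 150, y = 7 mm in the frame of body tongs. Squeezing the outer sides of both arms 60 to 80 mm from the pivot (open width there under 72 mm) folds the tongs.
- tongs_arm (a joint): Opening angle: 0 is fully closed (hard stop), 0.44 to 0.54 rad at the start. The moving arm points along the tongs' +x turned clockwise (seen from above, to -y) by this angle; the middle of the V by half of it. Friction of 0.03 N m keeps it as left; no spring.
- nutcracker: Steel nutcracker, shorter than the tongs, hinged at its very end with no jaws beyond, 0.15 kg. Origin on the hinge axis at the underside, z up. Round hinge boss 26 mm across, 18 mm tall. Fixed arm along +x to x = 137, y +1 to +11 mm, 16 mm tall; the other arm mirrors it. Closed: 150 mm long (x -13 to 137), 22 mm wide over the arms.
- nutcracker_tip (a point): Free end of the nutcracker's fixed arm, at the underside: x = 137, y = 6 mm in the frame of body nutcracker. Squeezing the outer sides of both arms 55 to 70 mm from the hinge (open width there under 70 mm) folds it.
- nut_arm (a joint): Opening angle: 0 is fully closed (hard stop), 0.45 to 0.65 rad at the start. The moving arm points along the nutcracker's +x turned clockwise (seen from above, to -y) by this angle. Friction of 0.03 N m keeps it as left; no spring.
- case: Open steel utensil case, a fixed tray 224 mm (its x) by 164 mm (its y); origin at the centre of its underside. Walls 4 mm thick, tops 28 mm and floor 3 mm above the stool. A wall along x at y = 0 divides it: +y half one long compartment; -y half a shorter compartment at the -x end and a small square one, left empty, at the +x end. An open tool is too wide to go in.
- long_in (a point): Centre of the floor of the long compartment (216 x 76 mm), axes as the case: x along its length.
- short_in (a point): Centre of the floor of the shorter compartment (166 x 76 mm), axes as the case: x along its length.
- tin: Small filled round steel tin, 39 mm across, 58 mm tall, 0.22 kg, standing loose between the open tongs' arms about 118 mm from the pivot; origin at the centre of its underside. Not to be shifted.
- brush: Plastic scrub brush 150 x 50 mm, 58 mm tall; bystander, origin under its centre.
- soap: Soap dish with a bar of soap, 80 x 55 mm, 23 mm tall; bystander, origin under its centre.
- tumbler: Steel tumbler, 72 mm across, 100 mm tall; bystander, origin under its centre.
Not all that is in view belongs to the job. Leave any brown look-alike of the tongs alone. Leave any purple look-alike of the nutcracker alone.

How it is judged:
By the outcome, as a careful person would: the job done as asked, in the order asked, and still so for the second after the job is handed in, with the robot touching nothing.
It also fails if it takes over 66 s, if anything falls off the work surface, if the arm or the gripper's body presses on something with over 40 N, if the wrist force passes 120 N, or if a joint passes its speed limit or range.

## Robot

A 6-joint arm with a two-finger parallel gripper is mounted at the origin on the work surface. World frame = base frame: x ahead of the robot, y to its left, z up, the work surface at z = 0. Lengths are in m, angles in rad, forces in N, time in s.
With the tool pointing down it reaches from about 0.225 to 0.875 m from the base axis. Payload 3.4 kg.
Tool frame: the origin (TCP) lies on the centre line of the jaws, within the pads' length; the fingertips stand 8 mm ahead of it and the grasp point (between the pads) lies 11 mm behind it; z points along the fingers, y is the line along which they close (so a half turn about z gives the same grasp; the last joint's range is limited). The gripper opens to 85 mm and grips with 20 to 120 N. Pads are 22 mm wide; open, the fingers measure 114 mm over their backs; the gripper's body (76 mm by 85 mm) begins 54 mm behind the grasp point. The pads swing forward as they close: fully open they stand 13 mm farther back than shut.
Start: joints at [-1.333, 0.276, 1.505, -0, 1.361, -0.121], TCP at [0.202, -0.538, 0.215] pointing down, gripper open.
Joint ranges: [-2.89, 2.89], [-0.75, 2.08], [0.22, 2.7], [-1.18, 4.32], [0.11, 2.71], [-2.7, 2.7]. Speed limits (rad/s): [2.57, 2.57, 3.14, 3.14, 3.14, 3.14].

## Interface

Orientations are given as a unit quaternion [x, y, z, w].
In Python, from cell import manip gives the robot as it stands. The module is installed in compiled form; this text tells all that it offers.
- The arm moves only by the tool move_arm, never from a script. Its argument "plan" is one flat list of numbers, 5 for each row, row after row: the shift along the tool's x, y, z in m, then the turn about the tool's z in rad, then the closure, from -1 (fully open) to 1 (shut), so that 0 is half open. A call has 1 to 12 rows; each row is the pose to reach, as a shift and turn from the pose commanded when the call began, along the tool's axes at that moment; what a row does not reach only later rows make up. A row lasts 1/8 s, in which the tool goes at most 62.5 mm and 10.7 degrees, less where a joint would pass 70% of its speed; a pose out of reach is approached as far as the arm can. A call with a gripper value outside its range is refused whole. The fingers move at their own pace and stop on an object; the grip force is fixed at half the most. Time passes only in rows, so rows that repeat a pose let the fingers close. It gives the time, the measured TCP pose, the force, the opening and the grip force at its end, in the units of the state.
- manip.observe(): the state, without advancing time (a new reading comes with each control period).
- manip.capture(name): name is "scene" or "top" or "wrist"; returns the picture (400x640x3 uint8, red, green, blue); there is no depth.
- manip.calibration(name): a dict with "K" (3x3 intrinsics, pixels), "origin" and "rotation" of the camera in the world; the wrist camera has in their place "hand_eye" (4x4, takes a point from camera to tool coordinates, whose origin is the TCP and whose axes are the flange's). Camera axes: x right, y up, looking along -z (the intrinsics and any distortion apply to the point x, -y, -z); pixel columns grow to the right and rows downward; lengths in m; the calibration is good to about 2 mm. A picture is of the moment at which its call begins: read the wrist's pose just before it. calibration takes no time and is no camera call.
- manip.job_done(): hands the job in; it is judged then, once.
Trained networks look in the newest picture that a camera, given by its name, has taken for a name from the list of things; names that differ only in an ending like _2 or _b are one class to them, and where a whole thing is asked for, a point or a joint stands for the part that bears it (a point fixed in the world has none). Each returns a list of dicts, best first, with "confidence" (0 to 1); they miss things now and then, are a little off and sometimes report something else, mostly with a low value. They report only what shows in the picture. A call takes as long as a camera call. They do not tell look-alikes from the thing itself.
- manip.look_for(camera, label): "centre" ([x, y, z] in m, in world coordinates, good to about 4 mm: the middle of the surface that is visible of it).
- manip.pinpoint(camera, label): "centre" ([x, y, z] in m, in world coordinates, good to about 4 mm: a listed point, or the origin of a listed thing).
The state is a dict: "time_s": time; "joint_pos": joint angles; "joint_velocities": joint speeds; "joint_efforts": joint torques, N m; "eef_pos": TCP position; "tcp_rot": TCP orientation; "wrist_force": force on the tool from outside, world axes, zero at the start; "torque": the same for the moment, N m; "width": opening from 0.0 (shut) to 1.0 (fully open); "finger_force": force on a finger pad.
Only numpy, scipy, OpenCV 4.12 (cv2) and the standard library are available. Lean on these libraries where they do the work, as an engineer would, in place of code of your own. Each camera call takes 0.05 s, during which the arm holds its last target. There are 200 camera calls.

## Working session

There is one attempt and no reset: what is moved stays moved. The work goes in short steps, Python scripts to look and compute and a tool call to move; the robot and the scene stay as the last step left them, time stands still between calls to the robot, and variables do not carry over. Pictures are saved under pics/ and viewed, at most 13 in all, crops included, and the job is handed in when it is done.

Besides the shell and the picture viewer there is one more tool, called after "Request:" by a JSON object that holds its "op" and its "data". move_arm: Moves the arm, as the interface text tells. Its arguments: {"type":"object","properties":{"plan":{"type":"array"}},"required":["plan"]}

```bash
mkdir -p pics; cat > h.py <<'E'
from cell import manip
import numpy as np, cv2
from scipy.spatial.transform import Rotation as R
def snap(c,n):
    im=manip.capture(c); cv2.imwrite(f'pics/{n}.png',im[:,:,::-1]); return im
def show(c,labels,f='pinpoint'):
    for l in labels:
        print(c,l,[(np.round(d['centre'],4).tolist(),round(d['confidence'],2)) for d in getattr(manip,f)(c,l)][:4])
def ray(c,px):
    k=manip.calibration(c); K=np.array(k['K'])
    return k
def proj_to_plane(c,px,z):
    k=manip.calibration(c); K=np.array(k['K'])
    d=np.array(k.get('distortion',k.get('dist',np.zeros(5))),float)
    u=cv2.undistortPoints(np.array(px,float).reshape(-1,1,2),K,d).reshape(-1,2)
    v=np.c_[u[:,0],-u[:,1],-np.ones(len(u))]
    if 'hand_eye' in k:
        s=manip.observe(); T=np.eye(4); T[:3,:3]=R.from_quat(s['tcp_rot']).as_matrix(); T[:3,3]=s['eef_pos']
        T=T@np.array(k['hand_eye']); Rm,o=T[:3,:3],T[:3,3]
    else: Rm,o=np.array(k['rotation']),np.array(k['origin'])
    w=v@Rm.T; t=(z-o[2])/w[:,2]
    return o+w*t[:,None]
E
python3 - <<'E'
from h import *
print(manip.observe())
for c in ['top','scene']: print(manip.calibration(c))
snap('top','top0')
show('top',['tongs','tongs_head','tongs_tip','nutcracker','nutcracker_tip','case','long_in','short_in','tin','brush','soap','tumbler'])
snap('scene','scene0')
show('scene',['tongs_head','tongs_tip','nutcracker','nutcracker_tip','long_in','short_in','tin'])
E
```

```text
{'time_s': 0.0, 'joint_pos': array([-1.33304044e+00,  2.76600806e-01,  1.50617785e+00,  6.03713955e-06,
        1.36072430e+00, -1.20995565e-01]), 'joint_velocities': array([ 0.00044467, -0.00053601, -0.00181787, -0.00082538,  0.00150206,
        0.00058022]), 'joint_efforts': array([ 3.93081464e-04, -4.16770899e+01, -2.45806646e+01, -3.48990341e-05,
        1.13525291e-02,  4.17999416e-06]), 'eef_pos': array([ 0.20174517, -0.53781596,  0.21441864]), 'tcp_rot': array([ 9.83954928e-01,  1.78414648e-01, -5.27835200e-05, -9.53694240e-04]), 'wrist_force': array([ 0.48353663, -0.10862826, -0.24250827]), 'torque': array([0.05759092, 0.03414944, 0.00373044]), 'finger_force': 0.0, 'width': 0.9985250501011678}
{'K': array([[481.04653075,   0.        , 316.75705564],
       [  0.        , 481.04653075, 190.75928315],
       [  0.        ,   0.        ,   1.        ]]), 'origin': array([0.40933369, 0.09653303, 1.20009354]), 'rotation': array([-0.0260843 ,  0.03510161,  0.71234575, -0.70046486])}
{'K': array([[483.63191042,   0.        , 314.14145742],
       [  0.        , 483.63191042, 196.596
[... 784 characters left out ...]
([0.585, 0.2925, -0.0012], 0.78), ([0.6984, 0.0561, -0.0036], 0.69)]
top brush [([0.7006, 0.0568, -0.0057], 0.56)]
top soap [([0.6307, 0.4138, 0.0049], 0.97)]
top tumbler [([0.5497, 0.4641, 0.0003], 0.68)]
scene tongs_head [([0.2876, 0.3004, 0.0402], 0.72), ([0.4702, 0.2773, 0.0419], 0.71)]
scene tongs_tip [([0.6063, 0.3378, 0.0022], 0.96), ([0.318, 0.1522, 0.0002], 0.88)]
scene nutcracker [([0.4492, -0.0137, -0.0038], 0.6), ([0.6979, 0.0571, 0.0003], 0.38)]
scene nutcracker_tip [([0.3476, -0.1089, -0.0004], 0.88), ([0.5779, 0.1242, -0.0031], 0.74)]
scene long_in [([0.5627, -0.2093, 0.0065], 0.78)]
scene short_in [([0.5365, -0.2871, 0.0061], 0.95)]
scene tin [([0.591, 0.2967, 0.0002], 0.69)]
```

View pics/top0.png

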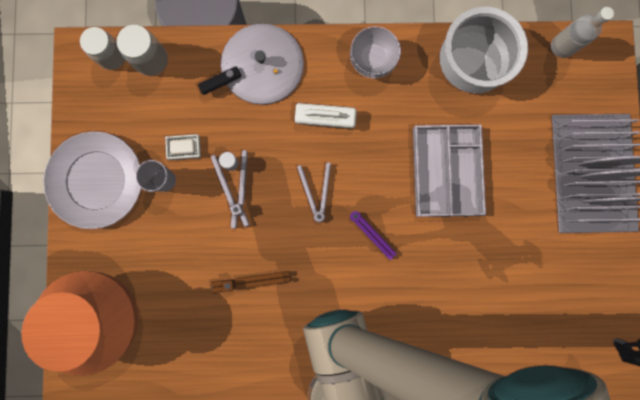

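The top view shows the tongs (head near px 236,210) around the tin (228,159). The nutcracker is at (319,215), its purple look-alike at (375,235), and brown tongs at (255,282). The case spans (415–485, 125–216), with the long compartment on the +y side.

```bash
cat >> h.py <<'E'
_p=proj_to_plane
def proj_to_plane(c,px,z):
    k=manip.calibration(c); K=np.array(k['K'])
    p=np.array(px,float).reshape(-1,2)
    v=np.c_[(p[:,0]-K[0,2])/K[0,0],-(p[:,1]-K[1,2])/K[1,1],-np.ones(len(p))]
    if 'hand_eye' in k:
        s=manip.observe(); T=np.eye(4); T[:3,:3]=R.from_quat(s['tcp_rot']).as_matrix(); T[:3,3]=s['eef_pos']
        T=T@np.array(k['hand_eye']); Rm,o=T[:3,:3],T[:3,3]
    else: Rm,o=R.from_quat(k['rotation']).as_matrix(),np.array(k['origin'])
    w=v@Rm.T; t=(z-o[2])/w[:,2]
    return o+w*t[:,None]
def go(*targets):
    """targets (x,y,z,yaw of tool x) -> shifts in tool axes"""
    s=manip.observe(); M=R.from_quat(s['tcp_rot']).as_matrix(); yaw=np.arctan2(M[1,0],M[0,0])
    print('at',np.round(s['eef_pos'],4),'yaw',round(yaw,4),'w',round(s['width'],3),'F',round(s['finger_force'],1),np.round(s['wrist_force'],1),'t',s['time_s'])
    for t in targets:
        d=M.T@(np.array(t[:3])-s['eef_pos']); tu=-((t[3]-yaw+np.pi)%(2*np.pi)-np.pi)
        print(t,'->',np.round(d,4).tolist(),round(tu,3))
E
python3 - <<'E'
from h import *
c=manip.calibration('wrist'); print({k:c[k] for k in c if k!='K'})
print(proj_to_plane('top',[[415,126],[484,126],[417,216],[485,215]],.028).round(3))
go((0.50,0.285,0.25,0.39))
E
```

```text
{'hand_eye': array([[ 4.18316371e-04,  9.44578374e-01,  3.28285729e-01,
         8.42155358e-02],
       [ 9.99999881e-01, -4.78108651e-04,  1.01420101e-04,
        -9.73983037e-04],
       [ 2.52755481e-04,  3.28285647e-01, -9.44578462e-01,
        -1.58071501e-01],
       [ 0.00000000e+00,  0.00000000e+00,  0.00000000e+00,
         1.00000000e+00]])}
[[ 0.668 -0.166  0.028]
 [ 0.666 -0.338  0.028]
 [ 0.445 -0.163  0.028]
 [ 0.445 -0.33   0.028]]
at [ 0.2019 -0.5384  0.2153] yaw 0.3588 w 1.0 F 0.0 [ 0.4  0.2 -0.5] t 1.05
(0.5, 0.285, 0.25, 0.39) -> [0.5682, -0.6663, -0.0347] -0.031
```

Request:
{"op": "move_arm", "data": {"plan": [0.568,-0.666,-0.035,-0.031,-1,0.568,-0.666,-0.035,-0.031,-1,0.568,-0.666,-0.035,-0.031,-1,0.568,-0.666,-0.035,-0.031,-1,0.568,-0.666,-0.035,-0.031,-1,0.568,-0.666,-0.035,-0.031,-1,0.568,-0.666,-0.035,-0.031,-1,0.568,-0.666,-0.035,-0.031,-1,0.568,-0.666,-0.035,-0.031,-1,0.568,-0.666,-0.035,-0.031,-1,0.568,-0.666,-0.035,-0.031,-1,0.568,-0.666,-0.035,-0.031,-1]}}

```text
time_s: 2.55
eef_pos: [0.4575, 0.1684, 0.2457]
tcp_rot: [0.981, 0.194, 0.001, 0.0]
wrist_force: [1.5, -0.6, -0.3]
width: 1.003
finger_force: 0.0
```

```bash
python3 - <<'E'
from h import *
go((0.485,0.285,0.25,0.39))
E
```

```text
at [0.4575 0.1684 0.2457] yaw 0.3905 w 1.003 F 0.0 [ 1.5 -0.6 -0.3] t 2.55
(0.485, 0.285, 0.25, 0.39) -> [0.0698, -0.0974, -0.0043] 0.0
```

Request:
{"op": "move_arm", "data": {"plan": [0.07,-0.097,-0.004,0,-1,0.07,-0.097,-0.004,0,-1,0.07,-0.097,-0.004,0,-1,0.07,-0.097,-0.004,0,-1]}}

```text
time_s: 3.05
eef_pos: [0.4844, 0.2821, 0.2488]
tcp_rot: [0.981, 0.194, -0.001, 0.001]
wrist_force: [-0.7, 0.3, 0.4]
width: 1.0
finger_force: 0.0
```

```bash
python3 - <<'E'
from h import *
im=snap('wrist','w1')
show('wrist',['tongs','tongs_head','tongs_tip','tin'])
go((0.473,0.278,0.08,0.39),(0.473,0.278,0.03,0.39))
E
```

```text
wrist tongs [([0.4712, 0.2784, -0.001], 0.97), ([0.2908, 0.2993, -0.0006], 0.95)]
wrist tongs_head [([0.4708, 0.2786, 0.0395], 0.89), ([0.4715, 0.2741, -0.0021], 0.68), ([0.2879, 0.2986, 0.0445], 0.59)]
wrist tongs_tip [([0.3108, 0.1456, 0.0022], 0.95), ([0.6063, 0.3359, 0.0006], 0.83)]
wrist tin [([0.5883, 0.296, -0.0011], 0.56)]
at [0.4848 0.2813 0.2496] yaw 0.388 w 1.001 F 0.0 [0.1 0.7 0.2] t 3.3
(0.473, 0.278, 0.08, 0.39) -> [-0.0122, -0.0015, 0.1696] -0.002
(0.473, 0.278, 0.03, 0.39) -> [-0.0123, -0.0015, 0.2196] -0.002
```

View pics/w1.png

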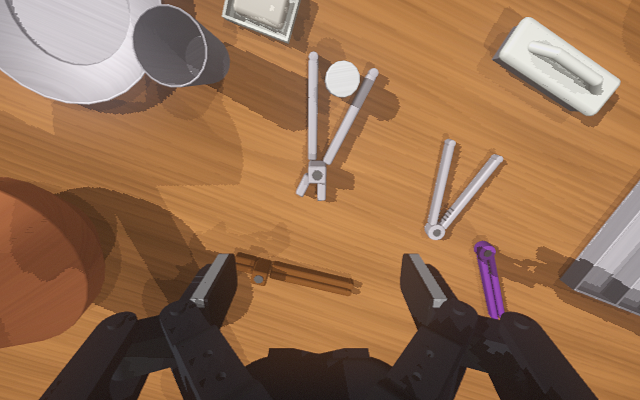

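The wrist view shows the head at (317,175), the fixed arm nearly vertical to (313,55), the moving arm to (373,73), and the tin at (343,79) between them.

```bash
python3 - <<'E'
from h import *
p=proj_to_plane('wrist',[[313,56],[315.5,158],[374,72],[331,156],[450,142],[435,218],[500,158],[445,219],[436,232]],.016);print(p.round(4))
for a,b in((0,1),(2,3),(4,5),(6,7)):
    d=p[a]-p[b];print(np.arctan2(d[1],d[0]))
go((0.4715,0.2785,0.06,0.37),(0.4715,0.2785,0.029,0.37))
E
```

```text
[[0.6019 0.3371 0.016 ]
 [0.4856 0.2866 0.016 ]
 [0.6139 0.2599 0.016 ]
 [0.4962 0.2681 0.016 ]
 [0.5744 0.1273 0.016 ]
 [0.4693 0.0902 0.016 ]
 [0.5814 0.0526 0.016 ]
 [0.4735 0.0758 0.016 ]
 [0.4499 0.0774 0.016 ]]
0.40958365563007576
-0.06881149807302496
0.339415145942558
-0.2115579847596692
at [0.4848 0.2813 0.2496] yaw 0.388 w 1.001 F 0.0 [0.1 0.7 0.2] t 3.3
(0.4715, 0.2785, 0.06, 0.37) -> [-0.0134, -0.0025, 0.1896] 0.018
(0.4715, 0.2785, 0.029, 0.37) -> [-0.0135, -0.0025, 0.2206] 0.018
```

Request:
{"op": "move_arm", "data": {"plan": [-0.013,-0.003,0.06,0,-1,-0.013,-0.003,0.12,0,-1,-0.013,-0.003,0.17,0,-1,-0.013,-0.003,0.2,0,-1,-0.013,-0.003,0.219,0,-1,-0.013,-0.003,0.219,0,-1,-0.013,-0.003,0.219,0,0,-0.013,-0.003,0.219,0,1,-0.013,-0.003,0.219,0,1,-0.013,-0.003,0.219,0,1,-0.013,-0.003,0.219,0,1,-0.013,-0.003,0.219,0,1]}}

```text
time_s: 4.8
eef_pos: [0.4717, 0.2804, 0.0302]
tcp_rot: [0.981, 0.194, -0.0, 0.0]
wrist_force: [-0.6, -0.8, -0.8]
width: -0.002
finger_force: 0.0
```

```bash
python3 - <<'E'
from h import *
im=snap('wrist','w2')
go((0.485,0.285,0.25,0.39))
E
```

```text
at [0.4717 0.2804 0.0302] yaw 0.3898 w 0.0 F 0.0 [ 0.5  0.4 -0.7] t 4.85
(0.485, 0.285, 0.25, 0.39) -> [0.014, 0.0008, -0.2198] -0.0
```

View pics/w2.png

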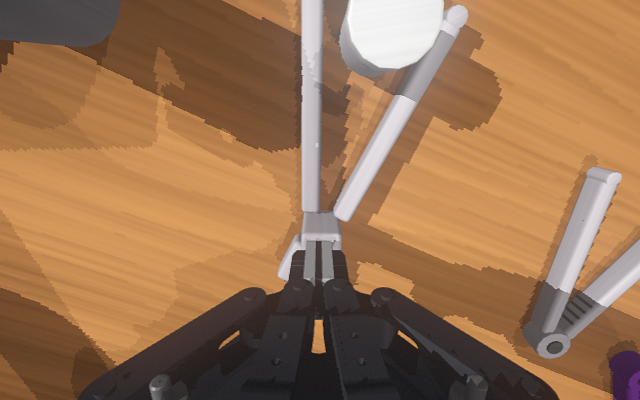

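```bash
python3 - <<'E'
from h import *
print(proj_to_plane('wrist',[[322,212]],.016),proj_to_plane('wrist',[[322,236],[303,236],[341,236],[305,252],[318,248]],.04))
k=manip.calibration('wrist');K=np.array(k['K']);T=np.linalg.inv(np.array(k['hand_eye']))
for p in ([0,0,0],[0,0,.008],[0,0,-.011],[.011,0,.008],[-.011,0,.008]):
    q=T[:3,:3]@p+T[:3,3]; print(p,K[0,0]*q[0]/-q[2]+K[0,2],-K[1,1]*q[1]/-q[2]+K[1,2])
im=cv2.imread('pics/w2.png')[180:330,230:410]; cv2.imwrite('pics/w2c.png',cv2.resize(im,None,fx=4,fy=4,interpolation=cv2.INTER_CUBIC))
show('wrist',['tongs_head'])
E
```

```text
[[0.48447064 0.28406005 0.016     ]] [[0.47985908 0.28245907 0.04      ]
 [0.47573843 0.29247413 0.04      ]
 [0.48397962 0.27244426 0.04      ]
 [0.46653511 0.28762324 0.04      ]
 [0.47184426 0.28162922 0.04      ]]
[0, 0, 0] 319.8106967106758 240.86281139208253
[0, 0, 0.008] 319.7471890346243 234.88861114011797
[0, 0, -0.011] 319.9074279703295 249.96237150395638
[0.011, 0, 0.008] 319.7857805299858 219.04885685388814
[-0.011, 0, 0.008] 319.71007898832994 250.1203094546579
wrist tongs_head [([0.4703, 0.2801, 0.0406], 0.58)]
```

View pics/w2c.png

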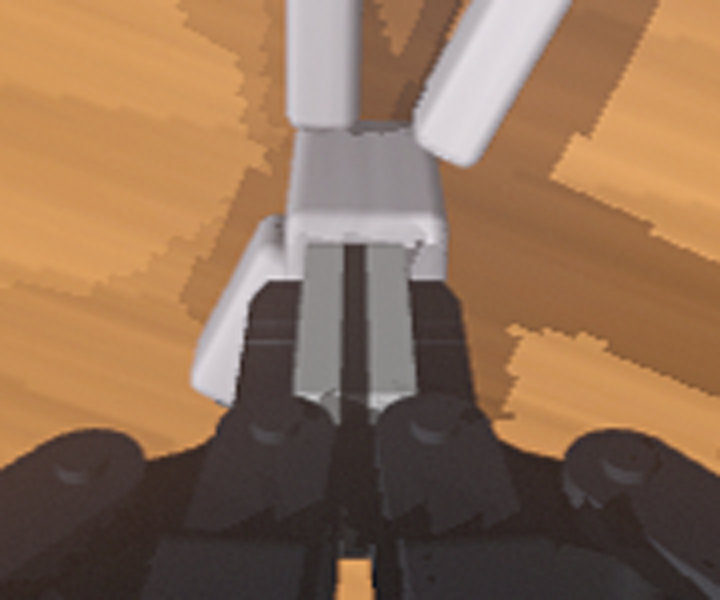

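```bash
python3 - <<'E'
from h import *
k=manip.calibration('wrist');K=np.array(k['K']);T=np.linalg.inv(np.array(k['hand_eye']));print(K[0,0])
for y in (-.0425,.0425,0):
  for x in(.011,-.011):
    for z in (.008,0,-.01,-.02,-.03):
      q=T[:3,:3]@[x,y,z]+T[:3,3]; print(y,x,z,np.round([K[0,0]*q[0]/-q[2]+K[0,2],-K[1,1]*q[1]/-q[2]+K[1,2]]))
E
```

```text
289.4569740293292
-0.0425 0.011 0.008 [252. 219.]
-0.0425 0.011 0 [249. 224.]
-0.0425 0.011 -0.01 [245. 232.]
-0.0425 0.011 -0.02 [240. 240.]
-0.0425 0.011 -0.03 [235. 250.]
-0.0425 -0.011 0.008 [254. 250.]
-0.0425 -0.011 0 [252. 257.]
-0.0425 -0.011 -0.01 [248. 265.]
-0.0425 -0.011 -0.02 [244. 275.]
-0.0425 -0.011 -0.03 [239. 287.]
0.0425 0.011 0.008 [388. 219.]
0.0425 0.011 0 [391. 224.]
0.0425 0.011 -0.01 [395. 232.]
0.0425 0.011 -0.02 [400. 240.]
0.0425 0.011 -0.03 [405. 250.]
0.0425 -0.011 0.008 [385. 250.]
0.0425 -0.011 0 [388. 257.]
0.0425 -0.011 -0.01 [392. 266.]
0.0425 -0.011 -0.02 [396. 276.]
0.0425 -0.011 -0.03 [401. 287.]
0 0.011 0.008 [320. 219.]
0 0.011 0 [320. 224.]
0 0.011 -0.01 [320. 232.]
0 0.011 -0.02 [320. 240.]
0 0.011 -0.03 [320. 250.]
0 -0.011 0.008 [320. 250.]
0 -0.011 0 [320. 257.]
0 -0.011 -0.01 [320. 266.]
0 -0.011 -0.02 [320. 275.]
0 -0.011 -0.03 [320. 287.]
```

The picture shows the shut pads standing above the head (pad fronts at rows 241–279, over the head top that starts at row 236). The fingertips therefore end about 28 mm higher than the stated TCP implies: about 20 mm behind it when shut and 33 mm when open. I'll open, lower by that difference and grip again.

Request:
{"op": "move_arm", "data": {"plan": [0,0.001,0,0,-1,0,0.001,0,0,-1,0,0.001,0,0,-1,0,0.001,0,0,-1,0,0.001,0.015,0,-1,0,0.001,0.025,0,-1,0,0.001,0.03,0,-1,0,0.001,0.03,0,1,0,0.001,0.03,0,1,0,0.001,0.03,0,1,0,0.001,0.03,0,1,0,0.001,0.03,0,1]}}

```text
time_s: 6.4
eef_pos: [0.4727, 0.2796, 0.0008]
tcp_rot: [0.981, 0.194, 0.001, -0.0]
wrist_force: [0.2, -0.7, 4.0]
width: 0.268
finger_force: 59.9
```

Request:
{"op": "move_arm", "data": {"plan": [0,0,-0.015,0,1,0,0,-0.035,0,1,0,0,-0.065,0,1,0,0,-0.1,0,1,0,0,-0.13,0,1,0,0,-0.15,0,1,0,0,-0.15,0,1,0,0,-0.15,0,1]}}

```text
time_s: 7.4
eef_pos: [0.4712, 0.2791, 0.1495]
tcp_rot: [0.981, 0.194, -0.001, 0.0]
wrist_force: [-1.1, -0.1, -2.5]
width: 0.266
finger_force: 59.3
```

```bash
python3 - <<'E'
from h import *
im=snap('wrist','w3')
show('wrist',['tin','tongs_tip'])
go((0.50,-0.065,0.15,0.24),(0.50,-0.065,0.003,0.24))
E
```

```text
wrist tin [([0.5894, 0.2927, 0.0014], 0.59)]
wrist tongs_tip []
at [0.4713 0.2791 0.149 ] yaw 0.3898 w 0.268 F 59.3 [-0.   0.2 -1.8] t 7.55
(0.5, -0.065, 0.15, 0.24) -> [-0.1042, 0.3292, -0.0007] 0.15
(0.5, -0.065, 0.003, 0.24) -> [-0.1038, 0.3292, 0.1463] 0.15
```

View pics/w3.png

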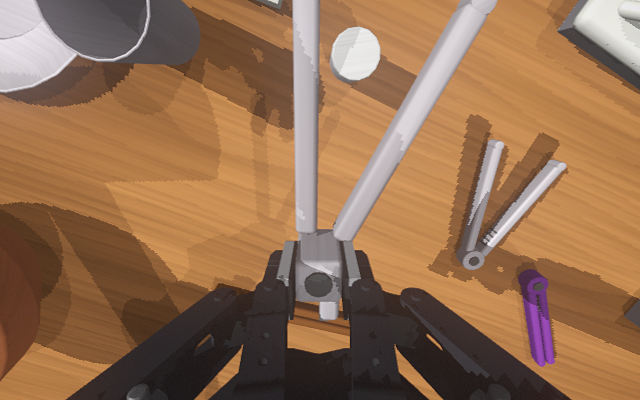

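The picture shows the tongs held level by the head at (318,285), clear above the tin, which still stands at (355,53). Next I carry them to the free spot beside the case.

Request:
{"op": "move_arm", "data": {"plan": [-0.104,0.329,0,0.15,1,-0.104,0.329,0,0.15,1,-0.104,0.329,0,0.15,1,-0.104,0.329,0,0.15,1,-0.104,0.329,0,0.15,1,-0.104,0.329,0,0.15,1,-0.104,0.329,0,0.15,1,-0.104,0.329,0.05,0.15,1,-0.104,0.329,0.09,0.15,1,-0.104,0.329,0.12,0.15,1,-0.104,0.329,0.135,0.15,1,-0.104,0.329,0.135,0.15,1]}}

```text
time_s: 9.05
eef_pos: [0.4994, -0.0629, 0.0138]
tcp_rot: [0.993, 0.12, -0.002, -0.001]
wrist_force: [1.5, 0.0, -1.6]
width: 0.269
finger_force: 59.6
```

```bash
python3 - <<'E'
from h import *
go((0.50,-0.065,0.001,0.24))
E
```

```text
at [ 0.4994 -0.0629  0.0138] yaw 0.2408 w 0.269 F 59.6 [ 1.5  0.  -1.6] t 9.05
(0.5, -0.065, 0.001, 0.24) -> [0.0002, 0.0022, 0.0128] 0.001
```

Request:
{"op": "move_arm", "data": {"plan": [0,0,0.007,0,1,0,0,0.012,0,1,0,0,0.013,0,1,0,0,0.013,0,-1,0,0,0.013,0,-1,0,0,0.013,0,-1,0,0,0.013,0,-1,0,0,-0.05,0,-1,0,0,-0.11,0,-1,0,0,-0.17,0,-1,0,0,-0.19,0,-1,0,0,-0.19,0,-1]}}

```text
time_s: 10.55
eef_pos: [0.502, -0.0646, 0.2071]
tcp_rot: [0.993, 0.12, 0.002, 0.001]
wrist_force: [-0.2, 0.4, -0.8]
width: 1.0
finger_force: 0.0
```

```bash
python3 - <<'E'
from h import *
im=snap('wrist','w4')
show('wrist',['tongs','tongs_head','tongs_tip','nutcracker','case'])
go((0.57,-0.065,0.05,0.0))
E
```

```text
wrist tongs [([0.4967, -0.065, 0.002], 0.67), ([0.2898, 0.2979, -0.0038], 0.66)]
wrist tongs_head [([0.4992, -0.0629, 0.0405], 0.86), ([0.2861, 0.2963, 0.0439], 0.57)]
wrist tongs_tip [([0.6448, -0.027, -0.0007], 0.91), ([0.3133, 0.1456, 0.0012], 0.73)]
wrist nutcracker [([0.4551, 0.0759, 0.005], 0.91), ([0.4519, -0.0107, 0.0017], 0.89)]
wrist case [([0.5549, -0.246, 0.0036], 0.96), ([0.5349, -0.289, 0.0051], 0.18)]
at [ 0.5001 -0.0642  0.2036] yaw 0.2397 w 0.999 F 0.0 [-1.  -0.4 -0.3] t 10.85
(0.57, -0.065, 0.05, 0.0) -> [0.0682, 0.0176, 0.1534] 0.24
```

View pics/w4.png

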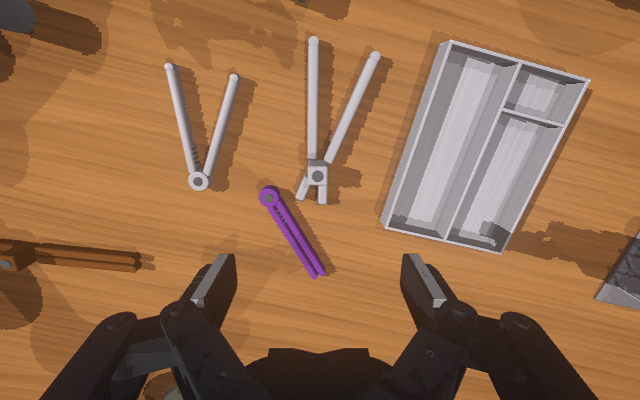

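The picture shows the tongs free at (318,175), with tips at (313,42) and (376,57). The case corners are at (450,41), (590,80), (503,253) and (384,228).

```bash
python3 - <<'E'
from h import *
p=proj_to_plane('wrist',[[450,42],[589,81],[502,252],[385,228]],.028);print(p.round(4),p.mean(0))
for a,b in((0,3),(1,2),(0,1),(3,2)):
    d=p[a]-p[b];print(np.arctan2(d[1],d[0]),np.hypot(*d[:2]))
p=proj_to_plane('wrist',[[313,43],[313.5,152],[376,57],[331,155],[169,68],[195,168],[234,78],[207,172]],.016)
for a in(0,2,4,6):
    d=p[a]-p[a+1];print(np.arctan2(d[1],d[0]),p[a].round(3))
go((0.569,-0.064,0.03,0.0),(0.569,-0.064,-0.016,0.0))
E
```

```text
[[ 0.6632 -0.1626  0.028 ]
 [ 0.6637 -0.3213  0.028 ]
 [ 0.4496 -0.323   0.028 ]
 [ 0.4461 -0.1635  0.028 ]] [ 0.55566789 -0.24259062  0.028     ]
0.0043861038504762456 0.21708546209612603
0.007732630606073128 0.2140151164942899
1.5735311254914843 0.15875229022323542
1.5927978777906342 0.1594930247764947
0.2393618333553233 [ 0.631 -0.025  0.016]
-0.174219219435453 [ 0.634 -0.095  0.016]
0.35245362962990584 [0.569 0.122 0.016]
-0.1456244812082262 [0.576 0.052 0.016]
at [ 0.5001 -0.0642  0.2036] yaw 0.2397 w 0.999 F 0.0 [-1.  -0.4 -0.3] t 10.85
(0.569, -0.064, 0.03, 0.0) -> [0.0675, 0.0165, 0.1734] 0.24
(0.569, -0.064, -0.016, 0.0) -> [0.0676, 0.0165, 0.2194] 0.24
```

Request:
{"op": "move_arm", "data": {"plan": [0.034,0.008,0.05,0.11,-1,0.068,0.0165,0.1,0.22,-1,0.068,0.0165,0.15,0.22,-1,0.068,0.0165,0.19,0.22,-1,0.068,0.0165,0.208,0.22,-1,0.068,0.0165,0.2195,0.22,-1,0.068,0.0165,0.2195,0.22,-1]}}

```text
time_s: 11.72
eef_pos: [0.5703, -0.0642, -0.0152]
tcp_rot: [1.0, 0.01, -0.001, -0.0]
wrist_force: [-0.2, -0.4, 0.1]
width: 0.998
finger_force: 0.0
```

Request:
{"op": "move_arm", "data": {"plan": [0,0,0,0,0,0,0,0,0,0,0,0,0,0,1,0,0,0,0,1,0,0,0,0,1,0,0,0,0,1,0,0,0,0,1]}}

```text
time_s: 12.6
eef_pos: [0.572, -0.0646, -0.0129]
tcp_rot: [1.0, 0.01, 0.001, 0.0]
wrist_force: [0.1, 0.0, 5.7]
width: 0.279
finger_force: 61.3
```

```bash
python3 - <<'E'
from h import *
im=snap('wrist','w5')
go((0.569,-0.064,0.03,0.0))
E
```

```text
at [ 0.572  -0.0646 -0.0129] yaw 0.02 w 0.274 F 61.3 [-0.5  1.1  6.3] t 12.65
(0.569, -0.064, 0.03, 0.0) -> [-0.0029, -0.0006, -0.0429] 0.02
```

View pics/w5.png

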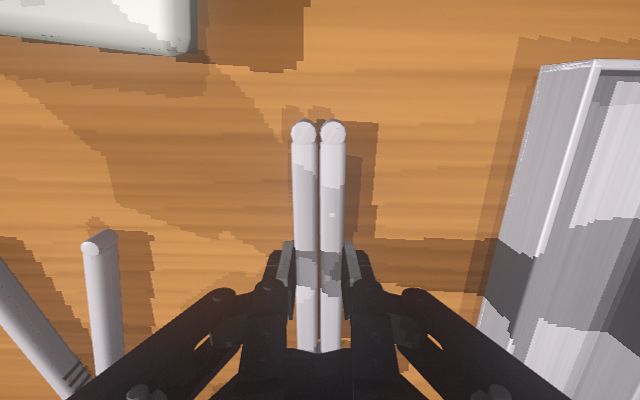

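Both arms are folded parallel in the grip, with tips at (303,133) and (333,133).

```bash
python3 - <<'E'
from h import *
p=proj_to_plane('wrist',[[303,122],[333,122]],.016)
print(p.round(4))
s=manip.observe();tip=p.mean(0);c=tip[:2]-.0975*np.array([np.cos(.02),np.sin(.02)]);off=s['eef_pos'][:2]-c;print(off)
go((.557+off[0],-.207+off[1],.11,.005))
E
```

```text
[[ 0.6446 -0.0557  0.016 ]
 [ 0.6448 -0.0688  0.016 ]]
[ 0.02477494 -0.00036786]
at [ 0.572  -0.0646 -0.0129] yaw 0.02 w 0.274 F 61.3 [-0.5  1.1  6.3] t 12.65
(np.float64(0.5817749359040754), np.float64(-0.20736785951568276), 0.11, 0.005) -> [0.0072, 0.1431, -0.1228] 0.015
```

Request:
{"op": "move_arm", "data": {"plan": [0,0,-0.02,0,1,0,0,-0.06,0,1,0,0,-0.1,0,1,0,0,-0.13,0,1,0,0,-0.13,0,1]}}

```text
time_s: 13.28
eef_pos: [0.5725, -0.0647, 0.1179]
tcp_rot: [1.0, 0.01, 0.003, 0.001]
wrist_force: [-0.5, 0.1, -1.8]
width: 0.273
finger_force: 60.3
```

Request:
{"op": "move_arm", "data": {"plan": [0.002,0.06,0,0.015,1,0.004,0.11,0,0.015,1,0.004,0.143,0,0.015,1,0.004,0.143,0.03,0.015,1,0.004,0.143,0.05,0.015,1,0.004,0.143,0.05,0.015,1,0.004,0.143,0.05,0.015,1]}}

```text
time_s: 14.15
eef_pos: [0.5776, -0.207, 0.0653]
tcp_rot: [1.0, 0.003, -0.0, -0.0]
wrist_force: [0.4, 0.6, -1.4]
width: 0.279
finger_force: 60.3
```

```bash
python3 - <<'E'
from h import *
im=snap('wrist','w6'); 
go((0.5795,-0.207,-0.009,0.005))
show('wrist',['tongs_tip','long_in'])
snap('top','top6'); show('top',['tongs_tip','tongs','long_in','case'])
E
```

```text
at [ 0.5781 -0.2072  0.066 ] yaw 0.005 w 0.275 F 60.3 [-0.7  0.4 -1.5] t 14.2
(0.5795, -0.207, -0.009, 0.005) -> [0.0014, -0.0002, 0.075] 0.0
wrist tongs_tip [([0.6523, -0.2023, 0.0751], 0.67)]
wrist long_in [([0.561, -0.2033, 0.0044], 0.7)]
top tongs_tip [([0.3153, 0.1491, 0.0008], 0.68), ([0.6543, -0.2003, 0.0821], 0.59)]
top tongs [([0.5065, -0.2108, 0.0766], 0.85), ([0.2882, 0.2995, 0.0023], 0.71), ([0.5351, -0.2871, 0.0049], 0.63), ([0.5063, -0.2095, 0.1206], 0.59)]
top long_in [([0.5574, -0.2056, 0.005], 0.56)]
top case [([0.5592, -0.2499, -0.0036], 0.73), ([0.6539, -0.1989, 0.0796], 0.53)]
```

View pics/w6.png

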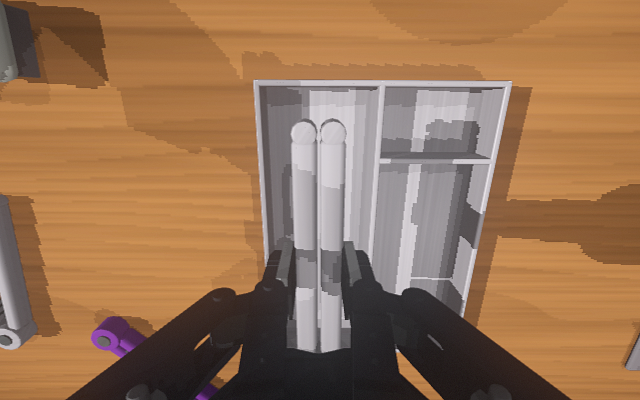

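The picture shows the closed tongs above the long compartment, with tips at (303–333,133), between the far wall at row 85 and the divider at column 380. They are centred well enough to lower.

Request:
{"op": "move_arm", "data": {"plan": [0.001,0.001,0.02,0,1,0.001,0.001,0.04,0,1,0.001,0.001,0.055,0,1,0.001,0.001,0.066,0,1,0.001,0.001,0.074,0,1,0.001,0.001,0.075,0,1,0.001,0.001,0.075,0,1]}}

```text
time_s: 15.42
eef_pos: [0.5791, -0.2083, -0.0089]
tcp_rot: [1.0, 0.002, 0.0, 0.0]
wrist_force: [-0.3, -0.6, -1.7]
width: 0.276
finger_force: 60.3
```

Request:
{"op": "move_arm", "data": {"plan": [0,0,0.002,0,1,0,0,0.003,0,1,0,0,0.003,0,0.3,0,0,0.003,0,0.1,0,0,0.003,0,0.1,0,0,-0.02,0,0.1,0,0,-0.06,0,0.1,0,0,-0.11,0,0,0,0,-0.16,0,-1,0,0,-0.18,0,-1,0,0,-0.18,0,-1]}}

```text
time_s: 16.8
eef_pos: [0.5798, -0.2086, 0.1726]
tcp_rot: [1.0, 0.002, 0.002, 0.001]
wrist_force: [0.3, -1.2, -1.2]
width: 1.003
finger_force: 0.0
```

```bash
python3 - <<'E'
from h import *
go((0.5145,0.0815,0.17,0.08))
im=snap('wrist','w7'); show('wrist',['tongs','tongs_tip','tongs_head','nutcracker'])
snap('top','top7'); show('top',['nutcracker','nutcracker_tip'])
snap('scene','sc7'); show('scene',['nutcracker','nutcracker_tip','tongs','tongs_tip'])
E
```

```text
at [ 0.5798 -0.2086  0.1726] yaw 0.0048 w 1.003 F 0.0 [ 0.3 -1.2 -1.2] t 16.8
(0.5145, 0.0815, 0.17, 0.08) -> [-0.0639, -0.2905, 0.0018] -0.075
wrist tongs [([0.5035, -0.2085, 0.0462], 0.64), ([0.502, -0.2102, 0.002], 0.58)]
wrist tongs_tip [([0.3107, 0.1442, 0.001], 0.97), ([0.6571, -0.204, 0.0021], 0.62)]
wrist tongs_head [([0.503, -0.2089, 0.0423], 0.76)]
wrist nutcracker [([0.4517, 0.077, 0.0028], 0.95), ([0.5368, -0.2876, 0.0034], 0.64)]
top nutcracker [([0.448, -0.0083, 0.0003], 0.92), ([0.4489, 0.0802, -0.0051], 0.71), ([0.5511, 0.4644, 0.0003], 0.33)]
top nutcracker_tip [([0.354, -0.1093, -0.0051], 0.87), ([0.5794, 0.1276, 0.0017], 0.7)]
scene nutcracker [([0.4467, 0.0785, -0.0008], 0.72), ([0.4481, -0.0115, -0.0041], 0.69)]
scene nutcracker_tip [([0.5804, 0.1233, -0.0003], 0.89), ([0.3502, -0.1102, -0.0002], 0.73)]
scene tongs [([0.2902, 0.2967, -0.0003], 0.71), ([0.5035, -0.2117, 0.0038], 0.62)]
scene tongs_tip [([0.6503, -0.2007, 0.0059], 0.83), ([0.3133, 0.1517, -0.0008], 0.72)]
```

View pics/w7.png

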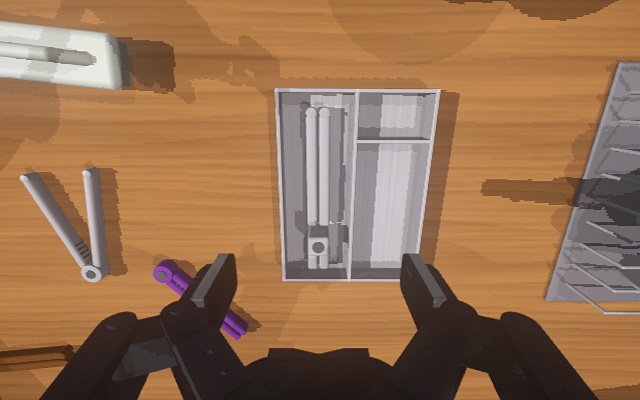

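The picture shows the tongs closed and lying in the long compartment, with tips at (311–324,112) and the head at (318,246). Next is the nutcracker, whose hinge is at (92,273).

Request:
{"op": "move_arm", "data": {"plan": [-0.066,-0.29,0,-0.05,-1,-0.066,-0.29,0,-0.05,-1,-0.066,-0.29,0,-0.05,-1,-0.066,-0.29,0,-0.05,-1,-0.066,-0.29,0,-0.05,-1,-0.066,-0.29,0.06,-0.05,-1,-0.066,-0.29,0.1,-0.05,-1,-0.066,-0.29,0.1,-0.05,-1,-0.066,-0.29,0.1,-0.05,-1]}}

```text
time_s: 18.58
eef_pos: [0.5128, 0.0814, 0.0721]
tcp_rot: [1.0, 0.027, 0.001, 0.0]
wrist_force: [0.5, -0.2, -0.2]
width: 0.998
finger_force: 0.0
```

```bash
python3 - <<'E'
from h import *
go((0.512,0.081,-0.014,0.05))
im=snap('wrist','w8'); show('wrist',['nutcracker','nutcracker_tip'])
E
```

```text
at [0.5128 0.0814 0.0721] yaw 0.0545 w 0.998 F 0.0 [ 0.5 -0.2 -0.2] t 18.575
(0.512, 0.081, -0.014, 0.05) -> [-0.001, 0.0004, 0.0861] 0.005
wrist nutcracker [([0.4527, 0.0756, 0.0033], 0.68)]
wrist nutcracker_tip [([0.5793, 0.1247, -0.0007], 0.81)]
```

View pics/w8.png

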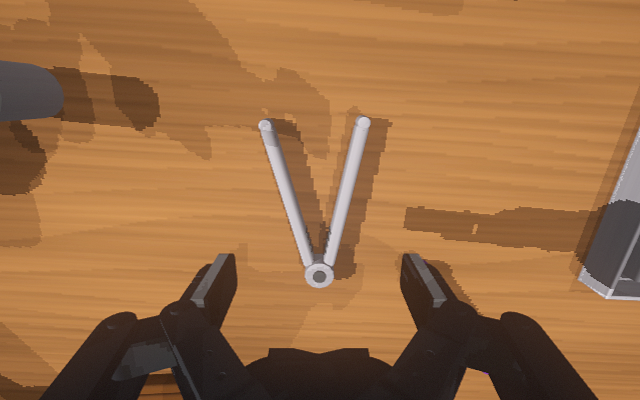

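The nutcracker's V is centred between the pads: hinge (319,275), tips (265,125) and (363,123). Lower and squeeze.

Request:
{"op": "move_arm", "data": {"plan": [-0.001,0,0.03,-0.02,-1,-0.001,0,0.06,-0.02,-1,-0.001,0,0.078,-0.02,-1,-0.001,0,0.088,-0.02,-1,-0.001,0,0.088,-0.02,-1,-0.001,0,0.088,-0.02,0,-0.001,0,0.088,-0.02,0.4,-0.001,0,0.088,-0.02,1,-0.001,0,0.088,-0.02,1,-0.001,0,0.088,-0.02,1,-0.001,0,0.088,-0.02,1]}}

```text
time_s: 20.1
eef_pos: [0.5118, 0.0815, -0.0157]
tcp_rot: [0.999, 0.037, 0.002, 0.0]
wrist_force: [-0.9, 0.8, 10.1]
width: 0.232
finger_force: 62.2
```

```bash
python3 - <<'E'
from h import *
go((0.536,-0.287,0.1,0.005))
im=snap('wrist','w9'); show('wrist',['nutcracker','nutcracker_tip'])
E
```

```text
at [ 0.5118  0.0815 -0.0157] yaw 0.075 w 0.232 F 62.2 [-0.9  0.8 10.1] t 20.1
(0.536, -0.287, 0.1, 0.005) -> [-0.0031, 0.3694, -0.1156] 0.07
wrist nutcracker []
wrist nutcracker_tip [([0.5859, 0.0907, 0.0032], 0.92)]
```

View pics/w9.png

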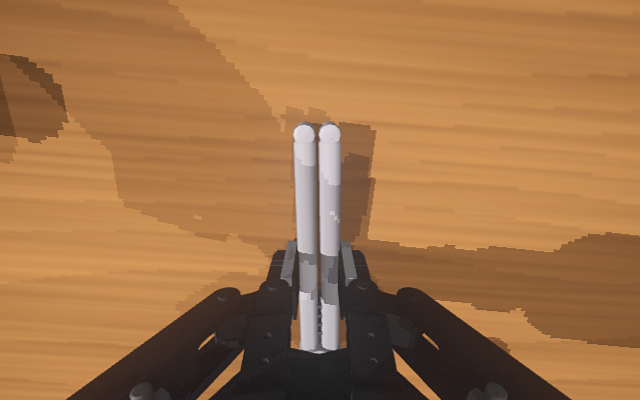

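The nutcracker is folded fully in the grip, with arms parallel and tips at (304,134) and (329,134). I lift it and carry it to the shorter compartment.

Request:
{"op": "move_arm", "data": {"plan": [0,0,-0.03,0,1,0,0,-0.08,0,1,0,0,-0.12,0.07,1,-0.0045,0.06,-0.12,0.07,1,-0.0045,0.12,-0.12,0.07,1,-0.0045,0.18,-0.12,0.07,1,-0.0045,0.24,-0.12,0.07,1,-0.0045,0.3,-0.12,0.07,1,-0.0045,0.345,-0.12,0.07,1,-0.0045,0.3695,-0.1,0.07,1,-0.0045,0.3695,-0.08,0.07,1,-0.0045,0.3695,-0.08,0.07,1]}}

```text
time_s: 21.75
eef_pos: [0.5311, -0.2851, 0.0595]
tcp_rot: [1.0, 0.002, -0.003, -0.002]
wrist_force: [-0.0, 0.8, -2.0]
width: 0.232
finger_force: 59.0
```

```bash
python3 - <<'E'
from h import *
go((0.5345,-0.287,-0.012,0.005))
im=snap('wrist','w10'); show('wrist',['nutcracker_tip','short_in'])
snap('top','top10'); show('top',['nutcracker','nutcracker_tip','short_in'])
E
```

```text
at [ 0.5311 -0.2851  0.0595] yaw 0.0048 w 0.232 F 59.0 [-0.   0.8 -2. ] t 21.75
(0.5345, -0.287, -0.012, 0.005) -> [0.0038, 0.0022, 0.0715] -0.0
wrist nutcracker_tip [([0.6054, -0.2783, 0.0728], 0.95)]
wrist short_in [([0.5347, -0.2868, 0.0025], 0.56), ([0.5046, -0.206, 0.0463], 0.25)]
top nutcracker [([0.447, -0.0094, 0.0003], 0.62), ([0.467, -0.2834, 0.0736], 0.55), ([0.5345, -0.2888, 0.0039], 0.18)]
top nutcracker_tip [([0.6065, -0.2809, 0.0778], 0.96), ([0.352, -0.1064, -0.0015], 0.8)]
top short_in [([0.5357, -0.2854, 0.0034], 0.92)]
```

View pics/w10.png

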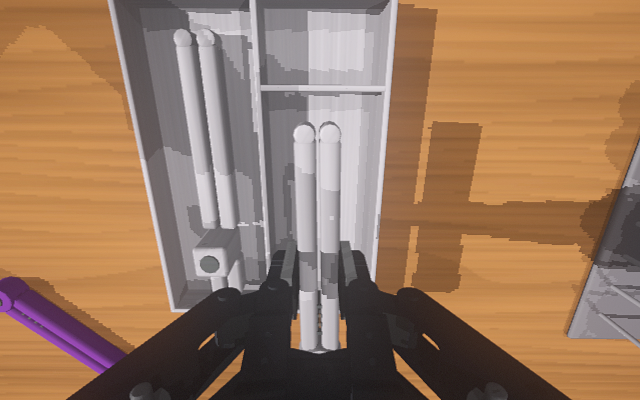

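The picture shows the nutcracker above the shorter compartment, with tips at (304–330,133) between the divider at (265) and the outer wall at (383). I shift it a few mm and lower it.

Request:
{"op": "move_arm", "data": {"plan": [0.004,0.003,0,0,1,0.004,0.003,0.02,0,1,0.004,0.003,0.04,0,1,0.004,0.003,0.055,0,1,0.004,0.003,0.065,0,1,0.004,0.003,0.07,0,1,0.004,0.003,0.072,0,1,0.004,0.003,0.072,0,1]}}

```text
time_s: 23.1
eef_pos: [0.5378, -0.2905, -0.0089]
tcp_rot: [1.0, 0.002, 0.0, 0.0]
wrist_force: [-0.7, 1.3, -0.9]
width: 0.228
finger_force: 59.0
```

Request:
{"op": "move_arm", "data": {"plan": [-0.002,0,0.001,0,1,-0.002,0,0.003,0,1,-0.002,0,0.004,0,1,-0.002,0,0.004,0,0.4,-0.002,0,0.004,0,0.15,-0.002,0,0.004,0,0.15,-0.002,0,-0.02,0,0.15,-0.002,0,-0.06,0,0.15,-0.002,0,-0.11,0,0,-0.002,0,-0.16,0,-1,-0.002,0,-0.2,0,-1,-0.002,0,-0.2,0,-1]}}

```text
time_s: 24.6
eef_pos: [0.5375, -0.2917, 0.1949]
tcp_rot: [1.0, 0.002, 0.003, 0.002]
wrist_force: [0.1, -0.2, 0.0]
width: 0.999
finger_force: 0.0
```

```bash
python3 - <<'E'
from h import *
go((0.5345,-0.287,-0.012,0.005))
a=snap('wrist','w11'); show('wrist',['nutcracker','nutcracker_tip','tongs','tongs_tip'])
b=snap('top','top11'); show('top',['tin','nutcracker','nutcracker_tip','tongs','tongs_tip','brush'])
E
```

```text
at [ 0.5375 -0.2917  0.1949] yaw 0.0049 w 0.999 F 0.0 [ 0.1 -0.2  0. ] t 24.6
(0.5345, -0.287, -0.012, 0.005) -> [-0.0044, -0.0057, 0.2069] -0.0
wrist nutcracker [([0.4518, -0.0092, 0.0025], 0.91), ([0.4736, -0.295, 0.0055], 0.64)]
wrist nutcracker_tip [([0.607, -0.2807, 0.0049], 0.87), ([0.3513, -0.1116, -0.0007], 0.81)]
wrist tongs [([0.5027, -0.2117, 0.0054], 0.89), ([0.4745, -0.293, 0.004], 0.41)]
wrist tongs_tip [([0.655, -0.2019, 0.0019], 0.92), ([0.3102, 0.1456, 0.0011], 0.92)]
top tin [([0.5848, 0.2971, -0.003], 0.74), ([0.5611, -0.247, -0.004], 0.72)]
top nutcracker [([0.471, -0.2878, -0.0031], 0.83), ([0.4494, -0.0102, 0.0011], 0.66)]
top nutcracker_tip [([0.3528, -0.1101, -0.0038], 0.92), ([0.6077, -0.284, 0.0052], 0.8), ([0.7016, 0.0569, -0.005], 0.17)]
top tongs [([0.2877, 0.2973, 0.0015], 0.76), ([0.5081, -0.2061, 0.0048], 0.59)]
top tongs_tip [([0.6576, -0.2007, 0.0031], 0.62), ([0.3158, 0.1464, -0.0002], 0.59)]
top brush [([0.7024, 0.0588, -0.0041], 0.79), ([0.5616, -0.2492, -0.0055], 0.64)]
```

View pics/w11.png

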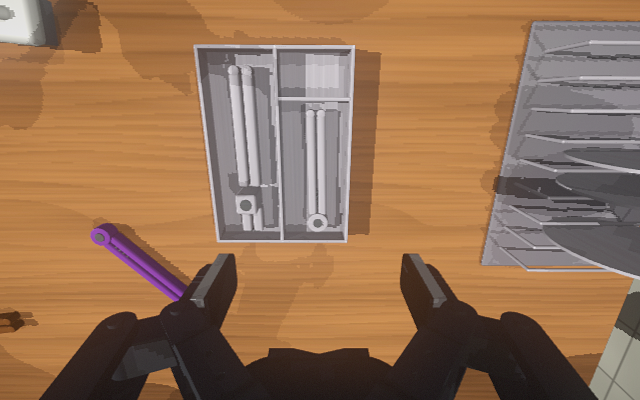

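Both tools are closed and flat: the tongs in the long compartment (240,70)–(246,205), the nutcracker in the shorter one (316,112)–(317,222). The tin stands where it was.

```bash
python3 -c "
from cell import manip
print(manip.job_done())"
```

```text
the job is handed in; nothing more can be done
None
```

I handed the job in at about 25 s: the tongs are folded flat in the long compartment and the nutcracker in the shorter one, and the last pictures show the tin still in place; no verdict came back.

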